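# Shut off the red air valve

### The job

Shut off the compressed air at the red-handled ball valve on the bench: swing its lever a quarter turn clockwise (seen from above) until it is fully home against its stop, square across its pipe. Leave the yellow-handled valve as it is, and do not knock over or shift the little amber jar.

Things in the scene. Friction and masses are not known exactly. Their poses are not given: they have to be found in the camera images.
- red_lever (a joint): Red valve's lever angle, rad: 0 = open, lever along its pipe over the outlet end; grows clockwise seen from above; 1.571 = shut, hard stop, lever across the pipe. Starts at 0 to 0.35. Turns level about an upright pivot on a brass valve fixed to the bench; needs 0.35 N m (about 4 N at red_grip) and stays where left. Its pipe and coupling reach 56 mm above the bench, 133 mm from the pivot.
- red_grip (a point): Middle of the red lever's grip, 85 mm above the bench. Turns with the lever: x points outward along the lever, z up; the pivot axis lies 85 mm from it along minus x. The red grip is a level bar 85 mm long (40 to 125 mm from the pivot), 18 mm wide, 14 mm thick (78 to 92 mm above the bench). Beyond 30 mm from the pivot the rest of the valve stays below 56 mm, so the grip's sides are free.
- yellow_grip (a point): Same point, axes and sizes on the yellow lever of a second, equal valve, whose pivot is at least 340 mm to the left or right of the red one's (sides vary). Must not be moved.
- jar: Closed round amber jar with a white cap, loose, upright, 60 mm across and 75 mm tall, about 0.3 kg, between and beyond the valves as seen from the robot. Origin at the centre of its underside.
Things that resemble listed ones, but are neither listed nor needed, are in the scene too. There is more than one size of the jar; the job needs the smallest.

How it is judged:
By the outcome, as a careful person would: the job done as asked, in the order asked, and still so for the second after the job is handed in, with the robot touching nothing.
It also fails if it takes over 32 s, if anything falls off the work surface, if the arm or the gripper's body presses on something with over 40 N, if the wrist force passes 120 N, or if a joint passes its speed limit or range.

### The arm

A 6-joint arm with a two-finger parallel gripper is mounted at the origin on the work surface. World frame = base frame: x ahead of the robot, y to its left, z up, the work surface at z = 0. Lengths are in m, angles in rad, forces in N, time in s.
With the tool pointing down it reaches from about 0.425 to 0.925 m from the base axis. Payload 12.5 kg.
Tool frame: the origin (TCP) lies at the very end of the fingers, on their centre line; the grasp point (between the pads) lies 19 mm behind it; x points along the fingers, y is the direction in which the jaws open and shut, and the axes are right-handed (so a half turn about x gives the same grasp; the last joint's range is limited). The gripper opens to 85 mm and grips with 20 to 120 N. Pads are 22 mm wide; open, the fingers measure 114 mm over their backs; the gripper's body (76 mm by 85 mm) begins 54 mm behind the grasp point. The pads swing forward as they close: fully open they stand 13 mm farther back than shut.
Start: joints at [-1.208, 0.491, 1.559, -0, 1.092, -0.106], TCP at [0.282, -0.558, 0.205] pointing down, gripper open.
Joint ranges: [-3.1, 3.1], [-0.84, 2.19], [0.05, 2.79], [-1.13, 4.28], [0.06, 2.93], [-2.69, 2.69]. Speed limits (rad/s): [2.22, 2.22, 2.79, 3.14, 3.14, 3.14].

### API

Orientations are given as a unit quaternion [w, x, y, z].
In Python, from workcell import r gives the robot as it stands.
- The arm moves only by the tool apply_moves, never from a script. Its argument "steps" is a list of rows, each an object of numbers: "tx", "ty", "tz": the shift along the tool's x, y, z in m; "ax", "ay", "az": the turn, a rotation vector about the tool's x, y, z in degrees; "gripper": the closure, from -1 (fully open) to 1 (shut). In form: [{"tx": .., "ty": .., "tz": .., "ax": .., "ay": .., "az": .., "gripper": ..}, ...]. A call has 1 to 5 rows; each row is the pose to reach, as a shift and turn from the pose commanded when the call began, along the tool's axes at that moment; what a row does not reach only later rows make up. A row lasts 1/12 s, in which the tool goes at most 41.7 mm and 7.16 degrees, less where a joint would pass 70% of its speed; a pose out of reach is approached as far as the arm can. A call with a gripper value outside its range is refused whole. The fingers move at their own pace and stop on an object; "newtons" is the grip in N (left out, the last holds). Time passes only in rows, so rows that repeat a pose let the fingers close. It gives the time, the measured TCP pose, the force and the opening at its end, in the units of the state.
- r.read_state(): the state, without advancing time (a new reading comes with each control period).
- r.capture(name): name is "scene" or "top"; returns (picture, depth): 400x640x3 uint8, red, green, blue; 400x640 float32, m along the optical axis (not along the pixel's ray), 0 where there is no reading.
- r.get_calibration(name): a dict with "vertical_fov" (degrees; the focal length in pixels is half the picture's height over the tangent of half this angle, whatever the lens; pixels are square), "cx", "cy" (the principal point, pixels), "rvec" (rotation vector, rad) and "tvec" (3), from world to camera coordinates, as OpenCV has them. Camera axes: x right, y down, z forward; pixel columns grow to the right and rows downward; lengths in m; the calibration is good to about 2 mm. A picture is of the moment at which its call begins. get_calibration takes no time and is no camera call.
- r.hand_in(): hands the job in, once; it reports no verdict.
The state is a dict: "time_s": time; "joint_positions": joint angles; "qvel": joint speeds; "joint_torque": joint torques, N m; "tcp_pos": TCP position; "eef_rot": TCP orientation; "ft_force": force on the tool from outside, world axes, zero at the start; "torque": the same for the moment, N m; "grip_width": finger opening in m.
Only numpy, scipy, OpenCV 4.12 (cv2) and the standard library are available. Lean on these libraries where they do the work, as an engineer would, in place of code of your own. Each camera call takes 0.05 s, during which the arm holds its last target. There are 200 camera calls.

## Working session

There is one attempt and no reset: what is moved stays moved. The work goes in short steps, Python scripts to look and compute and a tool call to move; the robot and the scene stay as the last step left them, time stands still between calls to the robot, and variables do not carry over. Pictures are saved under pics/ and viewed, about 8 in all and at most 12, crops included, and the job is handed in when it is done.

Besides the shell and the picture viewer there is one more tool, called after "Emit:" as a command line: name --argument value ..., lists and objects as JSON in quotes. apply_moves: Moves the arm, as the interface text tells. Its arguments: {"type":"object","properties":{"steps":{"type":"array"},"newtons":{"type":"number"}},"required":["steps"]}

```bash
mkdir -p pics; cat > h.py <<'E'
import numpy as np, cv2
from workcell import r
def cal(n):
    c=r.get_calibration(n); f=200/np.tan(np.radians(c['vertical_fov'])/2)
    R=cv2.Rodrigues(np.array(c['rvec'],float))[0]; return f,c['cx'],c['cy'],R,np.array(c['tvec'],float).ravel()
def ray(n,u,v,z):
    f,cx,cy,R,t=cal(n); o=-R.T@t; d=R.T@np.array([(u-cx)/f,(v-cy)/f,1]); return o+d*(z-o[2])/d[2]
def cloud(n,dep):
    f,cx,cy,R,t=cal(n); v,u=np.mgrid[:400,:640]; P=np.stack([(u-cx)/f*dep,(v-cy)/f*dep,dep],-1); return (P-t)@R
E
python3 - <<'E'
from h import *
for n in("scene","top"):
    p,d=r.capture(n); cv2.imwrite(f"pics/{n}1.png",p[:,:,::-1]); np.savez(f"{n}1.npz",p=p,d=d)
    print(r.get_calibration(n))
s=r.read_state();print(s['tcp_pos'],s['eef_rot'],s['time_s'])
E
```

```text
{'vertical_fov': 55.058987968617714, 'cx': 311.6567511777329, 'cy': 201.5169171611434, 'rvec': array([ 2.06999113,  1.76509893, -0.4489899 ]), 'tvec': array([-0.08070892, -0.4750643 ,  1.17910903])}
{'vertical_fov': 45.44850381223899, 'cx': 319.8945324283065, 'cy': 207.1598402669058, 'rvec': array([ 2.20692328, -1.99563932,  0.20705347]), 'tvec': array([-0.04155448,  0.62377396,  0.730625  ])}
[ 0.28231167 -0.55736153  0.20428295] [-0.16387265 -0.68772327 -0.16457062  0.68782191] 0.1
```

View pics/scene1.png

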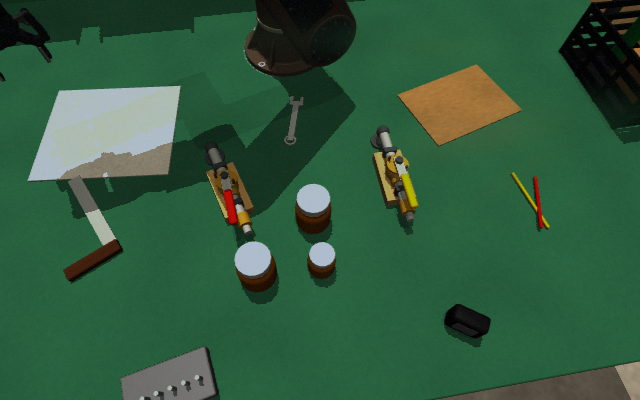

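View pics/top1.png

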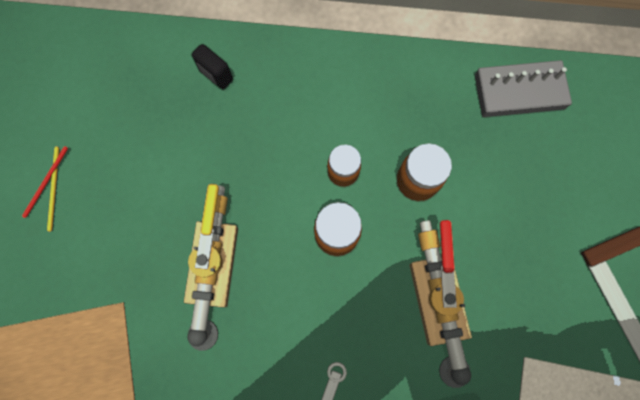

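The red valve is on the right in the top view: grip at about (447,246), pivot at about (448,298), and pipe running from (428,225) to (455,370). The yellow valve is at (205,260). The pens at left are red and yellow decoys. There are three jars: (345,163) is the smallest, with larger ones at (338,228) and (425,170).

```bash
python3 - <<'E'
from h import *
for n in("scene","top"):
    z=np.load(f"{n}1.npz");p,d=z['p'],z['d'];W=cloud(n,d)
    hsv=cv2.cvtColor(p,cv2.COLOR_RGB2HSV);h=hsv[...,0];sv=(hsv[...,1]>170)&(hsv[...,2]>90)
    for nm,m in(("red",((h<6)|(h>174))&sv),("yel",(h>24)&(h<34)&sv)):
        k,l,st,c=cv2.connectedComponentsWithStats(m.astype(np.uint8))
        for i in range(1,k):
            if st[i,4]<60: continue
            mm=(l==i)&(d>0)&(W[...,2]>.075)&(W[...,2]<.1)
            if mm.sum()<30: continue
            Q=W[mm]; (cx,cy),wh,a=cv2.minAreaRect(Q[:,:2].astype(np.float32)*1000)
            vx,vy,_,_=cv2.fitLine(Q[:,:2].astype(np.float32),2,0,.01,.01).ravel()
            print(n,nm,c[i].round(),mm.sum(),"rect",cx,cy,wh,"dir",np.degrees(np.arctan2(vy,vx)),np.median(Q[:,2]))
for nm,u,v,z in(("pivot",450,298,.09),("outlet",427,226,.04),("inlet",457,362,.04),("inlet2",451,340,.04),("jarS",345,158,.075),("jarB",429,166,.11),("jarM",338,225,.11)):
    print(nm,ray("top",u,v,z).round(4))
z=np.load("top1.npz");W=cloud("top",z['d'])
for u,v in((450,298),(428,228),(430,240),(455,355),(448,320),(345,158),(429,166),(338,225)):print(u,v,W[v,u].round(3))
p=z['p'][200:390,360:520];cv2.imwrite("pics/c1.png",cv2.resize(p[:,:,::-1],None,fx=3,fy=3,interpolation=2))
E
```

```text
scene red [230. 206.] 277 rect 579.0540771484375 -187.1836395263672 (82.59984588623047, 17.398582458496094) dir 6.3976955 0.09088553314127595
scene yel [409. 189.] 212 rect 599.9830932617188 198.39578247070312 (16.0523738861084, 81.1687240600586) dir -0.03462272 0.09056285807904002
top red [447. 246.] 522 rect 577.4078369140625 -185.8383331298828 (80.20148468017578, 16.847564697265625) dir 6.174037 0.0913394285142772
top yel [208. 209.] 185 rect 599.25146484375 199.00289916992188 (80.39398193359375, 14.441628456115723) dir 0.7196121 0.09075903981319938
pivot [ 0.4964 -0.1948  0.09  ]
outlet [ 0.6159 -0.1634  0.04  ]
inlet [ 0.3987 -0.2234  0.04  ]
inlet2 [ 0.4319 -0.2124  0.04  ]
jarS [ 0.7114 -0.0126  0.075 ]
jarB [ 0.7   -0.147  0.11 ]
jarM [ 0.5899 -0.0109  0.11  ]
450 298 [ 0.496 -0.195  0.089]
428 228 [ 0.611 -0.164  0.048]
430 240 [ 0.59  -0.166  0.056]
455 355 [ 0.41  -0.216  0.053]
448 320 [ 0.463 -0.201  0.059]
345 158 [ 0.711 -0.013  0.076]
429 166 [ 0.703 -0.149  0.102]
338 225 [ 0.591 -0.011  0.101]
```

View pics/c1.png

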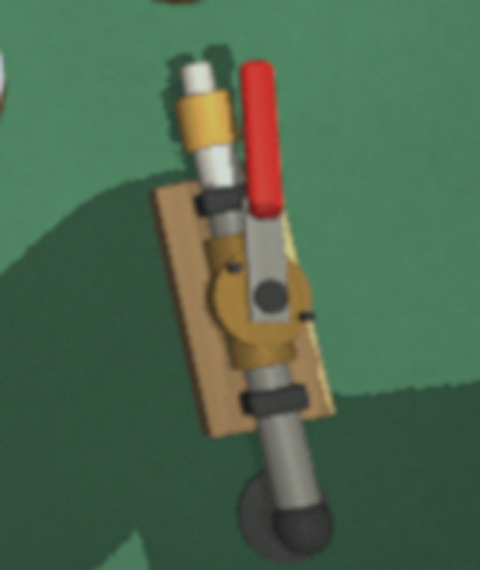

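Three jars: (345,163) is the smallest, so it's the one to protect; (338,228) and (425,170) are bigger. The crop confirms the red lever: pivot at (450,298), lying about 8° clockwise of its pipe, with its left side free. I'll push with closed fingers from the left (+y) side.

```bash
cat >> h.py <<'E'
from scipy.spatial.transform import Rotation as Rt
PIV=np.array([.4935,-.1958])
def tool():
    s=r.read_state();q=np.array(s['eef_rot']);return np.array(s['tcp_pos']),Rt.from_quat(q[[1,2,3,0]])
def pose(deg,off,z,rad=.085):   # lever direction deg, tool y along the lever, off to its left side
    a=np.radians(deg);u=np.array([np.cos(a),np.sin(a),0]);n=np.array([-u[1],u[0],0]);p=np.r_[PIV,z]+rad*u+off*n
    return p,u
def rel(deg,off,z,rad=.085,p0=None,R0=None):
    if R0 is None: p0,R0=tool()
    p,u=pose(deg,off,z,rad); x=np.array([0,0,-1.])
    best=min((Rt.from_matrix(np.stack([x,s*u,np.cross(x,s*u)],1)) for s in(1,-1)),key=lambda R:(R0.inv()*R).magnitude())
    return (R0.inv().apply(p-p0)*1000).round(1),np.degrees((R0.inv()*best).as_rotvec()).round(1)
E
python3 - <<'E'
from h import *
p,R=tool();print(p,R.as_matrix().round(3))
print(rel(6.3,.035,.2)); print(rel(6.3,.035,.072))
E
```

```text
[ 0.28231167 -0.55736153  0.20428295] [[-0.     0.452 -0.892]
 [ 0.001 -0.892 -0.452]
 [-1.    -0.001 -0.   ]]
(array([   4.6, -230.1, -443.6]), array([-69.4,  -0. ,   0. ]))
(array([ 132.6, -229.9, -443.6]), array([-69.4,  -0. ,   0. ]))
```

Emit:
apply_moves --steps '[{"tx":0,"ty":-0.018,"tz":-0.034,"ax":-6,"gripper":1},{"tx":0,"ty":-0.036,"tz":-0.068,"ax":-12,"gripper":1},{"tx":0,"ty":-0.054,"tz":-0.102,"ax":-18,"gripper":1},{"tx":0,"ty":-0.072,"tz":-0.136,"ax":-24,"gripper":1},{"tx":0,"ty":-0.09,"tz":-0.17,"ax":-30,"gripper":1}]' --newtons 60

```text
validation failed for argument at $.st...
```

```bash
python3 - <<'E'
from h import *
s=r.read_state();print(s['tcp_pos'],s['time_s'],s['grip_width'])
print(rel(6.3,.035,.2))
E
```

```text
[ 0.28231167 -0.55736153  0.20428295] 0.1 0.08511979051075144
(array([   4.6, -230.1, -443.6]), array([-69.4,  -0. ,   0. ]))
```

Probably every key is required in each row.

Emit:
apply_moves --steps '[{"tx":0,"ty":-0.018,"tz":-0.034,"ax":-6,"ay":0,"az":0,"gripper":1},{"tx":0,"ty":-0.036,"tz":-0.068,"ax":-12,"ay":0,"az":0,"gripper":1},{"tx":0,"ty":-0.054,"tz":-0.102,"ax":-18,"ay":0,"az":0,"gripper":1},{"tx":0,"ty":-0.072,"tz":-0.136,"ax":-24,"ay":0,"az":0,"gripper":1},{"tx":0,"ty":-0.09,"tz":-0.17,"ax":-30,"ay":0,"az":0,"gripper":1}]' --newtons 60

```text
time_s: 0.52
tcp_pos: [0.394, -0.3988, 0.2046]
eef_rot: [-0.338, -0.621, -0.338, 0.621]
ft_force: [0.8, -0.7, -0.2]
grip_width: 0.0257
```

```bash
python3 - <<'E'
from h import *
s=r.read_state();print(s['tcp_pos'],s['time_s'],s['grip_width'])
print(rel(6.3,.035,.2))
E
```

```text
[ 0.39396795 -0.39883232  0.20456954] 0.5167 0.025675251229727226
(array([   4.6,   17.2, -305.4]), array([-39.2,  -0. ,   0. ]))
```

Emit:
apply_moves --steps '[{"tx":0,"ty":0.002,"tz":-0.038,"ax":-6,"ay":0,"az":0,"gripper":1},{"tx":0,"ty":0.004,"tz":-0.076,"ax":-12,"ay":0,"az":0,"gripper":1},{"tx":0,"ty":0.006,"tz":-0.114,"ax":-18,"ay":0,"az":0,"gripper":1},{"tx":0,"ty":0.009,"tz":-0.152,"ax":-24,"ay":0,"az":0,"gripper":1},{"tx":0,"ty":0.011,"tz":-0.19,"ax":-30,"ay":0,"az":0,"gripper":1}]'

```text
time_s: 0.93
tcp_pos: [0.5073, -0.2457, 0.2047]
eef_rot: [-0.487, -0.512, -0.487, 0.512]
ft_force: [0.6, 0.0, 0.4]
grip_width: 0.0002
```

```bash
python3 - <<'E'
from h import *
s=r.read_state();print(s['tcp_pos'],s['time_s'],s['grip_width'])
print(rel(6.3,.035,.2))
E
```

```text
[ 0.50728421 -0.24569295  0.20467089] 0.9333 0.00021130729044772277
(array([  4.7,  62.1, -97.2]), array([-9.1, -0. ,  0. ]))
```

Emit:
apply_moves --steps '[{"tx":0,"ty":0.016,"tz":-0.025,"ax":-4,"ay":0,"az":0,"gripper":1},{"tx":0,"ty":0.033,"tz":-0.05,"ax":-9,"ay":0,"az":0,"gripper":1},{"tx":0,"ty":0.049,"tz":-0.075,"ax":-9,"ay":0,"az":0,"gripper":1},{"tx":0,"ty":0.062,"tz":-0.097,"ax":-9,"ay":0,"az":0,"gripper":1},{"tx":0.0,"ty":0.062,"tz":-0.097,"ax":-9,"ay":0,"az":0,"gripper":1}]'

```text
time_s: 1.35
tcp_pos: [0.5754, -0.1505, 0.2044]
eef_rot: [0.526, 0.473, 0.526, -0.473]
ft_force: [-0.2, -0.3, 0.1]
grip_width: -0.0001
```

```bash
python3 - <<'E'
from h import *
s=r.read_state();print(s['tcp_pos'],s['time_s'],s['grip_width'])
print(rel(6.3,.035,.2))
p,d=r.capture("top");cv2.imwrite("pics/top2.png",p[:,:,::-1])
E
```

```text
[ 0.57544455 -0.15049834  0.20439083] 1.35 -5.3651483102922926e-05
(array([ 4.4, -1.4,  1. ]), array([-0.3, -0. , -0. ]))
```

View pics/top2.png

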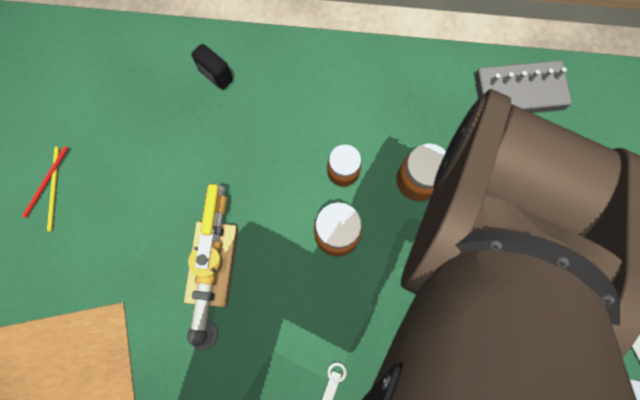

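The arm hides the valve from above, and the jars haven't moved. Descending beside the grip.

Emit:
apply_moves --steps '[{"tx":0.035,"ty":-0.001,"tz":0,"ax":0,"ay":0,"az":0,"gripper":1},{"tx":0.07,"ty":-0.001,"tz":0,"ax":0,"ay":0,"az":0,"gripper":1},{"tx":0.105,"ty":-0.001,"tz":0,"ax":0,"ay":0,"az":0,"gripper":1},{"tx":0.132,"ty":-0.001,"tz":0,"ax":0,"ay":0,"az":0,"gripper":1},{"tx":0.132,"ty":-0.001,"tz":0,"ax":0,"ay":0,"az":0,"gripper":1}]'

```text
time_s: 1.82
tcp_pos: [0.5697, -0.154, 0.0679]
eef_rot: [0.522, 0.473, 0.527, -0.475]
ft_force: [-0.9, -0.4, -0.3]
grip_width: 0.0001
```

```bash
python3 - <<'E'
from h import *
s=r.read_state();print(s['tcp_pos'],s['time_s'],s['ft_force'])
p0,R0=tool()
print("n dir in tool",R0.inv().apply([-.11,.994,0]).round(2))
for g,o in((6.3,.025),(3,.02),(0,.02),(-6,.02),(-12,.02),(-18,.02),(-24,.02)):print(g,rel(g,o,.072,p0=p0,R0=R0))
p,d=r.capture("scene");cv2.imwrite("pics/s3.png",cv2.resize(p[120:300,150:390,::-1],None,fx=3,fy=3))
E
```

```text
[ 0.5697432  -0.15401607  0.06794458] 1.8167 [-0.88118393 -0.44488002 -0.31011174]
n dir in tool [ 0.   -0.01 -1.  ]
6.3 (array([-4.1,  4.7,  8.1]), array([-0.5, -0.2,  0.4]))
3 (array([-4.2,  5.8, 18. ]), array([ 2.8, -0.2,  0.4]))
0 (array([-4.2,  6.5, 22.5]), array([ 5.8, -0.2,  0.4]))
-6 (array([-4.2,  7.2, 31.7]), array([11.8, -0.2,  0.4]))
-12 (array([-4.3,  6.9, 40.8]), array([17.8, -0.1,  0.5]))
-18 (array([-4.3,  5.7, 49.9]), array([23.8, -0.1,  0.5]))
-24 (array([-4.3,  3.6, 58.7]), array([29.8, -0.1,  0.5]))
```

View pics/s3.png

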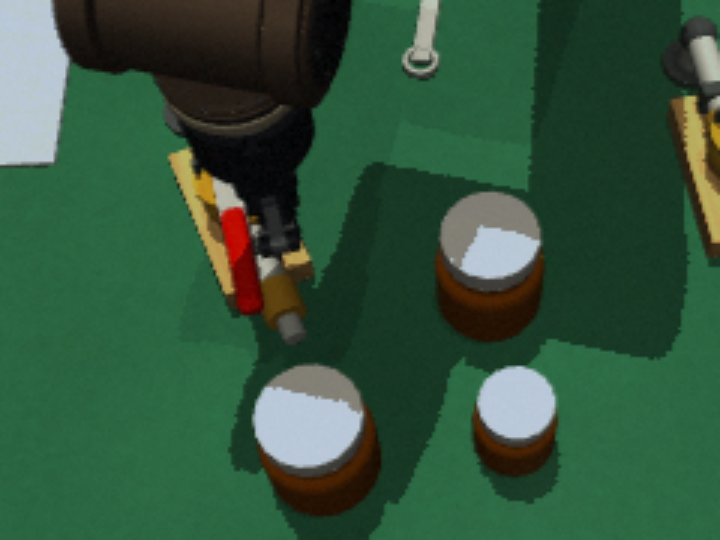

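The fingers are beside the grip on its pipe side (crop about (275,230)), with the big jars clear. Starting the arc push.

Emit:
apply_moves --steps '[{"tx":-0.003,"ty":0.003,"tz":0.008,"ax":0,"ay":0,"az":0,"gripper":1},{"tx":-0.003,"ty":0.005,"tz":0.018,"ax":3,"ay":0,"az":0,"gripper":1},{"tx":-0.003,"ty":0.006,"tz":0.027,"ax":9,"ay":0,"az":0,"gripper":1},{"tx":-0.003,"ty":0.006,"tz":0.036,"ax":15,"ay":0,"az":0,"gripper":1},{"tx":-0.003,"ty":0.006,"tz":0.045,"ax":21,"ay":0,"az":0,"gripper":1}]'

```text
time_s: 2.28
tcp_pos: [0.5845, -0.2, 0.0788]
eef_rot: [0.43, 0.563, 0.427, -0.562]
ft_force: [0.4, 0.3, 0.4]
grip_width: -0.0002
```

```bash
cat > st.py <<'E'
from h import *
import sys
s=r.read_state();print(s['tcp_pos'],s['time_s'],s['ft_force'])
p0,R0=tool()
for g in map(float,sys.argv[1:]):print(g,*rel(g,.02,.071,p0=p0,R0=R0))
E
python3 st.py -15 -21 -27 -33 -39 -45 -51
```

```text
[ 0.58454638 -0.19996003  0.07883732] 2.2833 [0.40357324 0.31150548 0.41846467]
-15.0 [ 7.8 -4.1 -0.4] [-0.4  0.1 -0.2]
-21.0 [ 7.8 -2.4  8.6] [ 5.6  0.  -0.2]
-27.0 [ 7.8 -1.6 17.7] [11.6  0.  -0.2]
-33.0 [ 7.9 -1.8 26.8] [17.6  0.  -0.2]
-39.0 [ 7.9 -3.  35.9] [23.6 -0.  -0.2]
-45.0 [ 7.9 -5.1 44.8] [29.6 -0.  -0.2]
-51.0 [ 7.8 -8.1 53.4] [35.6 -0.  -0.2]
```

```bash
python3 - <<'E'
from h import *
p,d=r.capture("scene");cv2.imwrite("pics/s4.png",cv2.resize(p[120:300,150:390,::-1],None,fx=3,fy=3))
E
python3 st.py -15
```

```text
[ 0.58477608 -0.20139217  0.07881197] 2.3333 [ 0.06131679 -1.18473102  0.69162635]
-15.0 [ 7.8 -4.7 -1.7] [-0.9  0.1 -0.3]
```

View pics/s4.png

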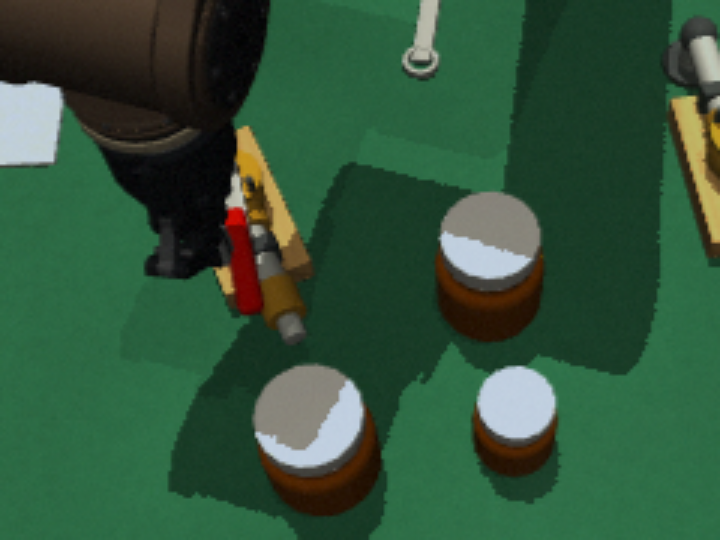

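The lever at crop (243,260) hasn't moved, and the fingers appear on its left, around (170,265). I need to check where the fingers really are against the reported TCP.

```bash
python3 - <<'E'
from h import *
s=r.read_state();tp=np.array(s['tcp_pos']);print(tp,s['joint_positions'],s['qvel'])
p,d=r.capture("scene");W=cloud("scene",d);np.savez("s5.npz",p=p,d=d)
f,cx,cy,R,t=cal("scene")
for q in(tp,tp+[0,0,.07],[.578,-.1865,.092]):
    c=R@np.array(q)+t;u=c[:2]/c[2]*f+[cx,cy];print("px",u.round(1),"crop",((u-[150,120])*3).round())
dark=(p.max(2)<45)&(d>0)&(W[...,2]>.06)&(W[...,2]<.2)&(abs(W[...,0]-.56)<.12)&(abs(W[...,1]+.2)<.12)
for z in np.arange(.06,.2,.01):
    Q=W[dark&(abs(W[...,2]-z-.005)<.005)]
    if len(Q):print(z.round(2),len(Q),np.percentile(Q[:,:2],[5,50,95],axis=0).round(3).tolist())
E
```

```text
[ 0.58477608 -0.20139217  0.07881197] [-4.38256381e-01  6.24229698e-01  1.69892727e+00 -5.02522072e-04
  8.13479048e-01 -1.60198819e-01] [ 1.83043390e-02 -4.94219378e-03  2.33646449e-02  1.22527786e-05
 -1.82999512e-02 -2.18536422e-01]
px [224.1 211.1] crop [222. 273.]
px [217.1 194.7] crop [201. 224.]
px [229.8 204.5] crop [239. 253.]
0.07 6 [[0.512, -0.179], [0.513, -0.178], [0.514, -0.176]]
0.08 5 [[0.5, -0.191], [0.512, -0.189], [0.62, -0.178]]
0.09 1 [[0.5, -0.188], [0.5, -0.188], [0.5, -0.188]]
0.1 2 [[0.588, -0.198], [0.59, -0.195], [0.592, -0.192]]
0.11 15 [[0.584, -0.201], [0.593, -0.193], [0.599, -0.19]]
0.12 13 [[0.584, -0.2], [0.593, -0.194], [0.599, -0.191]]
0.13 16 [[0.584, -0.199], [0.59, -0.192], [0.598, -0.19]]
0.14 10 [[0.578, -0.199], [0.597, -0.193], [0.6, -0.188]]
0.15 67 [[0.56, -0.213], [0.597, -0.198], [0.615, -0.182]]
0.16 50 [[0.567, -0.211], [0.605, -0.2], [0.624, -0.183]]
0.17 55 [[0.58, -0.203], [0.602, -0.191], [0.632, -0.183]]
0.18 47 [[0.578, -0.206], [0.604, -0.191], [0.636, -0.182]]
0.19 123 [[0.606, -0.227], [0.637, -0.209], [0.645, -0.192]]
```

```bash
python3 - <<'E'
from h import *
z=np.load("s5.npz");p=z['p'][150:240,170:270,::-1].astype(float)
cv2.imwrite("pics/s5.png",cv2.resize(np.clip(p*1.8+15,0,255).astype(np.uint8),None,fx=6,fy=6,interpolation=2))
d=z['d'];W=cloud("scene",d);hsv=cv2.cvtColor(z['p'],cv2.COLOR_RGB2HSV)
m=((hsv[...,0]<6)|(hsv[...,0]>174))&(hsv[...,1]>170)&(hsv[...,2]>60)&(W[...,2]>.084)&(W[...,2]<.1)&(d>0)&(W[...,0]<.7)
Q=W[m];print(len(Q),cv2.minAreaRect(Q[:,:2].astype(np.float32)*1000),cv2.fitLine(Q[:,:2].astype(np.float32),2,0,.01,.01).ravel())
E
```

```text
263 ((579.9699096679688, -187.01913452148438), (82.84752655029297, 17.1156005859375), 6.239954948425293) [ 0.9958969   0.09049566  0.5836719  -0.18578973]
```

View pics/s5.png

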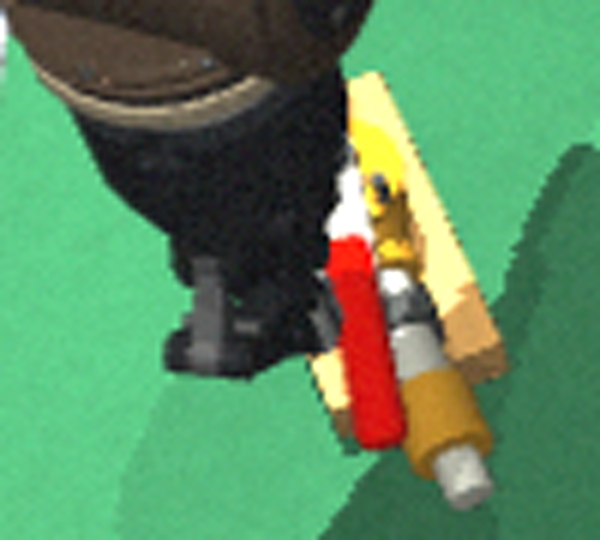

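```bash
python3 - <<'E'
from h import *
z=np.load("s5.npz");d=z['d'];W=cloud("scene",d)
f,cx,cy,R,t=cal("scene");print("cam",-R.T@t)
for v in range(190,216,3):
    print(v,[(u,*(W[v,u]*1000).round().astype(int).tolist()) if d[v,u]>0 else (u,) for u in range(196,230,4)])
E
```

```text
cam [ 0.9846946  -0.08063167  0.80397339]
190 [(196, 473, -279, 1), (200, 619, -216, 227), (204, 620, -209, 229), (208, 619, -203, 225), (212, 612, -198, 213), (216, 607, -193, 202), (220, 599, -189, 187), (224, 576, -188, 149), (228, 541, -189, 91)]
193 [(196, 479, -280, -4), (200, 619, -218, 219), (204, 619, -212, 217), (208, 622, -204, 220), (212, 616, -200, 208), (216, 605, -196, 188), (220, 604, -189, 184), (224, 580, -189, 144), (228, 549, -189, 92)]
196 [(196, 491, -279, 2), (200, 622, -220, 213), (204, 622, -213, 211), (208, 626, -205, 216), (212, 618, -201, 201), (216, 600, -200, 170), (220, 605, -191, 175), (224, 583, -190, 137), (228, 555, -189, 90)]
199 [(196, 498, -279, 0), (200, 499, -270, 0), (204, 625, -214, 207), (208, 624, -208, 203), (212, 600, -209, 161), (216, 601, -202, 160), (220, 603, -194, 162), (224, 587, -191, 132), (228, 562, -190, 89)]
202 [(196, 506, -279, 0), (200, 622, -225, 192), (204, 630, -215, 204), (208, 627, -209, 197), (212, 607, -209, 161), (216, 607, -202, 160), (220, 597, -198, 141), (224, 591, -192, 128), (228, 571, -190, 91)]
205 [(196, 514, -280, -1), (200, 630, -224, 196), (204, 636, -215, 204), (208, 630, -211, 192), (212, 631, -204, 191), (216, 621, -200, 173), (220, 613, -196, 155), (224, 595, -194, 122), (228, 579, -190, 92)]
208 [(196, 522, -280, -1), (200, 639, -223, 201), (204, 640, -216, 200), (208, 640, -209, 199), (212, 637, -204, 191), (216, 624, -201, 166), (220, 599, -202, 120), (224, 593, -196, 107), (228, 585, -191, 91)]
211 [(196, 530, -280, -1), (200, 642, -225, 195), (204, 644, -217, 196), (208, 645, -210, 196), (212, 639, -206, 184), (216, 537, -234, -1), (220, 538, -224, -2), (224, 554, -211, 24), (228, 592, -192, 90)]
214 [(196, 538, -280, -1), (200, 540, -271, 0), (204, 542, -261, 1), (208, 543, -252, 0), (212, 545, -243, 1), (216, 545, -234, -2), (220, 548, -224, 1), (224, 563, -211, 27), (228, 599, -192, 90)]
```

The depth shows the visible finger ends at z≈0.105, while the TCP reads 0.079. So the fingertips really sit about 25 mm higher than reported and passed over the lever (top at 0.092). I'll go back to the pipe side and measure the tip height there.

Emit:
apply_moves --steps '[{"tx":-0.012,"ty":0,"tz":0,"ax":0,"ay":0,"az":0,"gripper":1},{"tx":-0.012,"ty":0.003,"tz":-0.018,"ax":-7,"ay":0,"az":0,"gripper":1},{"tx":-0.012,"ty":0.006,"tz":-0.036,"ax":-14,"ay":0,"az":0,"gripper":1},{"tx":-0.012,"ty":0.009,"tz":-0.05,"ax":-20,"ay":0,"az":0,"gripper":1},{"tx":-0.012,"ty":0.009,"tz":-0.05,"ax":-20,"ay":0,"az":0,"gripper":1}]'

```text
time_s: 2.8
tcp_pos: [0.6063, -0.1502, 0.0899]
eef_rot: [0.524, 0.476, 0.523, -0.475]
ft_force: [0.5, -0.4, 0.0]
grip_width: -0.0001
```

```bash
cat > tip.py <<'E'
from h import *
s=r.read_state();tp=np.array(s['tcp_pos']);print(tp,s['ft_force'],s['time_s'],s['grip_width'],s['joint_positions'])
p,d=r.capture("scene");W=cloud("scene",d);np.savez("s6.npz",p=p,d=d)
dark=(p.max(2)<110)&(p.max(2).astype(int)-p.min(2)<40)&(d>0)&(W[...,2]>.058)&(np.hypot(W[...,0]-tp[0],W[...,1]-tp[1])<.04)
for z in np.arange(.05,.16,.005):
    Q=W[dark&(abs(W[...,2]-z-.0025)<.0025)]
    if len(Q):print(z.round(3),len(Q),np.median(Q[:,:2],axis=0).round(3))
print(rel(6.3,.035,tp[2]))
E
python3 tip.py
```

```text
[ 0.60632316 -0.15015545  0.08989453] [ 0.49207639 -0.37295024  0.02024952] 2.8 -0.00010636207095187085 [-3.48577437e-01  6.17871016e-01  1.67294302e+00  3.37805278e-04
  8.48490073e-01 -4.44566824e-01]
0.08 1 [ 0.619 -0.18 ]
0.145 1 [ 0.612 -0.139]
0.155 2 [ 0.616 -0.139]
(array([ -0.4, -31.5,  -2.3]), array([-1.2,  0. , -0.1]))
```

```bash
python3 - <<'E'
from h import *
z=np.load("s6.npz");d=z['d'];W=cloud("scene",d);tp=np.array([.6063,-.1502,.0899])
f,cx,cy,R,t=cal("scene")
def px(q):
    c=R@np.array(q)+t;return c[:2]/c[2]*f+[cx,cy]
a,b=px(tp),px(tp+[0,0,.03]);print(a,b)
im=z['p'][150:250,180:290,::-1].astype(float);im=cv2.resize(np.clip(im*1.8+15,0,255).astype(np.uint8),None,fx=6,fy=6,interpolation=2)
for q,c in((a,(255,0,255)),(b,(255,255,0))):cv2.circle(im,tuple(int(x) for x in (q-[180,150])*6),4,c,-1)
cv2.imwrite("pics/s6.png",im)
u0=int(round(b[0]));v0=int(round(b[1]))
for v in range(v0-8,v0+14,2):print(v,[(u,*(W[v,u]*1000).round().astype(int).tolist()) for u in range(u0-4,u0+9,2)])
E
```

```text
[248.28261029 214.32347451] [246.19662126 207.57936283]
200 [(242, 646, -146, 220), (244, 646, -143, 219), (246, 617, -144, 168), (248, 622, -140, 176), (250, 615, -137, 163), (252, 522, -147, 0), (254, 522, -142, 0)]
202 [(242, 648, -147, 218), (244, 650, -143, 219), (246, 623, -144, 171), (248, 620, -141, 166), (250, 619, -138, 163), (252, 527, -148, 0), (254, 528, -143, 1)]
204 [(242, 653, -147, 218), (244, 652, -144, 216), (246, 629, -144, 175), (248, 628, -141, 172), (250, 632, -137, 178), (252, 546, -146, 24), (254, 533, -143, -1)]
206 [(242, 654, -148, 214), (244, 655, -144, 214), (246, 650, -142, 204), (248, 650, -138, 204), (250, 649, -135, 202), (252, 552, -146, 26), (254, 537, -144, -2)]
208 [(242, 658, -148, 214), (244, 659, -144, 214), (246, 658, -141, 212), (248, 656, -138, 208), (250, 656, -135, 207), (252, 556, -147, 23), (254, 543, -144, -2)]
210 [(242, 660, -149, 211), (244, 659, -145, 208), (246, 660, -142, 209), (248, 661, -138, 209), (250, 662, -135, 210), (252, 556, -148, 14), (254, 553, -144, 7)]
212 [(242, 663, -149, 209), (244, 664, -146, 210), (246, 664, -142, 209), (248, 665, -139, 209), (250, 664, -136, 206), (252, 556, -149, 5), (254, 554, -145, -1)]
214 [(242, 666, -150, 206), (244, 665, -146, 205), (246, 666, -143, 205), (248, 666, -139, 204), (250, 665, -136, 202), (252, 559, -150, -1), (254, 559, -146, -1)]
216 [(242, 668, -150, 203), (244, 590, -163, 54), (246, 589, -159, 51), (248, 587, -156, 45), (250, 563, -155, -1), (252, 565, -151, 1), (254, 564, -146, -2)]
218 [(242, 595, -168, 55), (244, 594, -164, 53), (246, 593, -160, 50), (248, 594, -155, 49), (250, 569, -156, 0), (252, 569, -151, -2), (254, 569, -147, -3)]
220 [(242, 599, -168, 54), (244, 599, -164, 53), (246, 600, -160, 53), (248, 599, -156, 49), (250, 599, -152, 48), (252, 576, -151, 2), (254, 575, -147, -1)]
```

View pics/s6.png

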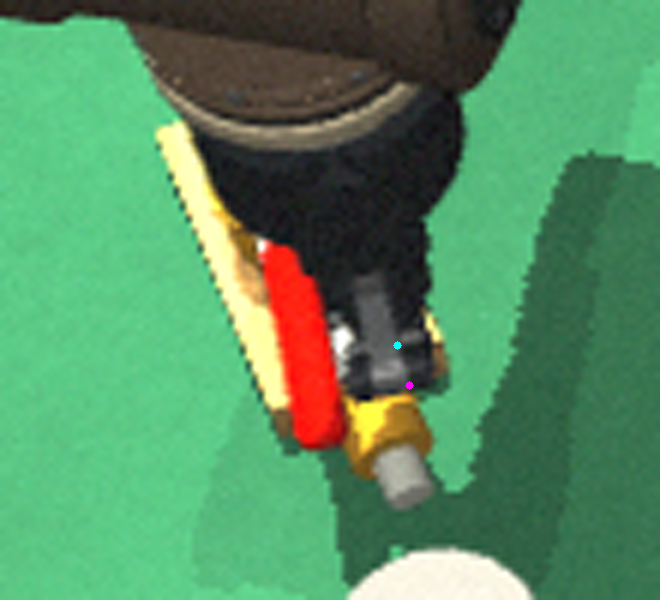

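The knuckles hide the fingertips from this angle, so I'll come back over the start point and lower in small steps while watching the force.

Emit:
apply_moves --steps '[{"tx":0,"ty":-0.016,"tz":0,"ax":0,"ay":0,"az":0,"gripper":1},{"tx":0,"ty":-0.031,"tz":0,"ax":0,"ay":0,"az":0,"gripper":1},{"tx":0.01,"ty":-0.031,"tz":0,"ax":0,"ay":0,"az":0,"gripper":1},{"tx":0.02,"ty":-0.031,"tz":0,"ax":0,"ay":0,"az":0,"gripper":1},{"tx":0.02,"ty":-0.031,"tz":0,"ax":0,"ay":0,"az":0,"gripper":1}]'

```text
time_s: 3.27
tcp_pos: [0.5738, -0.1551, 0.0663]
eef_rot: [0.52, 0.478, 0.521, -0.479]
ft_force: [-0.2, -0.2, -1.2]
grip_width: -0.0001
```

Emit:
apply_moves --steps '[{"tx":0.003,"ty":0,"tz":0,"ax":0,"ay":0,"az":0,"gripper":1},{"tx":0.006,"ty":0,"tz":0,"ax":0,"ay":0,"az":0,"gripper":1},{"tx":0.008,"ty":0,"tz":0,"ax":0,"ay":0,"az":0,"gripper":1},{"tx":0.008,"ty":0,"tz":0,"ax":0,"ay":0,"az":0,"gripper":1}]'

```text
time_s: 3.6
tcp_pos: [0.5742, -0.1549, 0.0593]
eef_rot: [0.521, 0.478, 0.521, -0.478]
ft_force: [0.4, -0.3, 0.1]
grip_width: -0.0001
```

```bash
python3 tip.py
```

```text
[ 0.57418741 -0.15485345  0.05932982] [ 0.40888326 -0.31862808  0.05059649] 3.6 -5.3917840857103874e-05 [-3.74432138e-01  6.26229467e-01  1.76946960e+00 -9.86005529e-05
  7.46384080e-01 -4.59217585e-01]
0.08 1 [ 0.585 -0.178]
0.085 1 [ 0.578 -0.179]
0.095 1 [ 0.573 -0.145]
0.115 1 [ 0.58  -0.145]
0.125 3 [ 0.586 -0.148]
0.13 9 [ 0.588 -0.147]
0.135 13 [ 0.588 -0.149]
0.14 8 [ 0.591 -0.15 ]
0.145 6 [ 0.589 -0.143]
0.15 12 [ 0.59  -0.143]
0.155 8 [ 0.589 -0.144]
(array([ 0.2,  0.2, -3.2]), array([-1.4, -0. ,  0. ]))
```

Emit:
apply_moves --steps '[{"tx":0.003,"ty":0,"tz":0,"ax":0,"ay":0,"az":0,"gripper":1},{"tx":0.006,"ty":0,"tz":0,"ax":0,"ay":0,"az":0,"gripper":1},{"tx":0.008,"ty":0,"tz":0,"ax":0,"ay":0,"az":0,"gripper":1},{"tx":0.008,"ty":0,"tz":0,"ax":0,"ay":0,"az":0,"gripper":1}]'

```text
time_s: 3.98
tcp_pos: [0.5739, -0.1549, 0.0513]
eef_rot: [0.521, 0.478, 0.521, -0.478]
ft_force: [-0.2, -0.1, -0.7]
grip_width: -0.0001
```

```bash
sed -i 's/\.071,p0/p0[2],p0/' st.py; python3 st.py 6.3 0 -6 -12
```

```text
[ 0.57394479 -0.15485836  0.05131675] 3.9833 [-0.20175709 -0.11662731 -0.67791841]
6.3 [-0.   0.8 11.8] [-1.4 -0.   0. ]
0.0 [-0.   2.8 21.3] [ 4.9 -0.   0. ]
-6.0 [-0.   3.6 30.4] [10.9 -0.   0. ]
-12.0 [-0.   3.5 39.5] [16.9 -0.   0. ]
```

Emit:
apply_moves --steps '[{"tx":0,"ty":0,"tz":0.004,"ax":0,"ay":0,"az":0,"gripper":1},{"tx":0,"ty":0,"tz":0.008,"ax":0,"ay":0,"az":0,"gripper":1},{"tx":0,"ty":0,"tz":0.012,"ax":0,"ay":0,"az":0,"gripper":1},{"tx":0,"ty":0,"tz":0.016,"ax":0,"ay":0,"az":0,"gripper":1}]'

```text
time_s: 4.32
tcp_pos: [0.5759, -0.1711, 0.052]
eef_rot: [0.521, 0.479, 0.521, -0.478]
ft_force: [3.2, 6.1, -0.6]
grip_width: 0.0003
```

```bash
cat > lev.py <<'E'
from h import *
p,d=r.capture("scene");W=cloud("scene",d);hsv=cv2.cvtColor(p,cv2.COLOR_RGB2HSV)
m=((hsv[...,0]<6)|(hsv[...,0]>174))&(hsv[...,1]>170)&(hsv[...,2]>60)&(W[...,2]>.084)&(W[...,2]<.1)&(d>0)&(abs(W[...,0]-.5)<.2)&(W[...,1]<0)
Q=W[m][:,:2].astype(np.float32);l=cv2.fitLine(Q,2,0,.01,.01).ravel();a=np.degrees(np.arctan2(l[1],l[0]))
c=Q.mean(0)-PIV;print("lever",len(Q),"line",a.round(1),"bearing",np.degrees(np.arctan2(c[1],c[0])).round(1))
E
python3 st.py 0 ; python3 lev.py
```

```text
[ 0.57586916 -0.17105656  0.05195379] 4.3167 [ 3.24520661  6.10934676 -0.59876859]
0.0 [0.  2.2 4.9] [ 4.8 -0.  -0. ]
lever 150 line 8.8 bearing 2.5
```

The fingers now push the lever, with 6 N of contact and its bearing starting to change. Continuing the arc.

```bash
python3 st.py -3 -9 -15 -21 -27
```

```text
[ 0.57600489 -0.17161098  0.05193445] 4.3667 [ 1.63027895  3.67150063 -0.39052831]
-3.0 [0.  2.7 8.9] [ 7.8 -0.  -0.1]
-9.0 [ 0.   3.1 18.1] [13.8 -0.  -0.1]
-15.0 [ 0.   2.5 27.2] [19.8 -0.  -0.1]
-21.0 [-0.   1.  36.2] [25.8 -0.  -0.1]
-27.0 [-0.  -1.5 45. ] [31.8 -0.  -0.1]
```

Emit:
apply_moves --steps '[{"tx":0,"ty":0.002,"tz":0.009,"ax":6,"ay":0,"az":0,"gripper":1},{"tx":0,"ty":0.003,"tz":0.018,"ax":12,"ay":0,"az":0,"gripper":1},{"tx":0,"ty":0.0025,"tz":0.027,"ax":19,"ay":0,"az":0,"gripper":1},{"tx":0,"ty":0.001,"tz":0.036,"ax":26,"ay":0,"az":0,"gripper":1},{"tx":0,"ty":-0.0015,"tz":0.045,"ax":32,"ay":0,"az":0,"gripper":1}]'

```text
time_s: 4.78
tcp_pos: [0.5778, -0.2158, 0.0518]
eef_rot: [0.367, 0.605, 0.367, -0.604]
ft_force: [-0.8, 5.5, 1.7]
grip_width: 0.0
```

```bash
python3 lev.py;python3 st.py -27 -33 -39 -45 -51 -57
```

```text
lever 53 line -66.2 bearing -25.7
[ 0.57738749 -0.21726664  0.05175681] 4.8333 [-0.25231743  1.32586491  1.12609806]
-27.0 [-0.   0.5 -1.1] [-0.9 -0.   0. ]
-33.0 [-0.   2.3  7.9] [ 5.1 -0.   0. ]
-39.0 [-0.   3.1 17. ] [11.1 -0.   0. ]
-45.0 [-0.   3.  26.2] [17.1 -0.   0. ]
-51.0 [-0.   1.9 35.2] [23.1 -0.   0. ]
-57.0 [-0.  -0.2 44.1] [29.1 -0.   0. ]
```

The lever follows, at a bearing of about −26°.

Emit:
apply_moves --steps '[{"tx":0,"ty":0.002,"tz":0.009,"ax":6,"ay":0,"az":0,"gripper":1},{"tx":0,"ty":0.003,"tz":0.018,"ax":12,"ay":0,"az":0,"gripper":1},{"tx":0,"ty":0.003,"tz":0.027,"ax":18,"ay":0,"az":0,"gripper":1},{"tx":0,"ty":0.002,"tz":0.036,"ax":24,"ay":0,"az":0,"gripper":1},{"tx":0,"ty":0,"tz":0.044,"ax":29,"ay":0,"az":0,"gripper":1}]'

```text
time_s: 5.25
tcp_pos: [0.5576, -0.2548, 0.0518]
eef_rot: [0.205, 0.677, 0.205, -0.677]
ft_force: [3.1, 5.5, 0.7]
grip_width: -0.0001
```

```bash
python3 lev.py;python3 st.py -57 -61 -65 -69 -73 -75.5 -77
```

```text
lever 44 line -59.2 bearing -52.0
[ 0.55686045 -0.25571049  0.0518064 ] 5.3 [3.73440577e-01 2.41022086e+00 3.46166545e-04]
-57.0 [-0.   0.2  0.5] [ 0.3 -0.   0. ]
-61.0 [-0.   1.4  6.5] [ 4.3 -0.   0. ]
-65.0 [-0.   2.1 12.5] [ 8.3 -0.   0. ]
-69.0 [-0.   2.4 18.6] [12.3 -0.   0. ]
-73.0 [-0.   2.3 24.7] [16.3 -0.   0. ]
-75.5 [-0.   2.  28.5] [18.8 -0.   0. ]
-77.0 [-0.   1.8 30.8] [20.3  0.   0. ]
```

Emit:
apply_moves --steps '[{"tx":0,"ty":0.001,"tz":0.006,"ax":5,"ay":0,"az":0,"gripper":1},{"tx":0,"ty":0.002,"tz":0.012,"ax":9,"ay":0,"az":0,"gripper":1},{"tx":0,"ty":0.0025,"tz":0.018,"ax":13,"ay":0,"az":0,"gripper":1},{"tx":0,"ty":0.0025,"tz":0.022,"ax":16,"ay":0,"az":0,"gripper":1}]'

```text
time_s: 5.63
tcp_pos: [0.541, -0.2691, 0.0519]
eef_rot: [0.11, 0.699, 0.11, -0.698]
ft_force: [2.6, 4.7, -1.1]
grip_width: -0.0001
```

Emit:
apply_moves --steps '[{"tx":0,"ty":0,"tz":0.002,"ax":1,"ay":0,"az":0,"gripper":1},{"tx":0,"ty":0,"tz":0.004,"ax":2,"ay":0,"az":0,"gripper":1},{"tx":0,"ty":0,"tz":0.004,"ax":2,"ay":0,"az":0,"gripper":1}]'

```text
time_s: 5.88
tcp_pos: [0.5391, -0.2704, 0.052]
eef_rot: [0.099, 0.702, 0.098, -0.699]
ft_force: [13.3, 4.7, -4.4]
grip_width: 0.0002
```

```bash
python3 lev.py;python3 st.py -71 -75.5
```

```text
lever 65 line -72.2 bearing -66.1
[ 0.53908662 -0.27035689  0.0519942 ] 5.9333 [11.86371603  4.50341372 -5.15050357]
-71.0 [ 0.  -0.4 -1.2] [-2.9 -0.2 -0.1]
-75.5 [-0.   1.3  5.5] [ 1.6 -0.2 -0.1]
```

Emit:
apply_moves --steps '[{"tx":0,"ty":0,"tz":0.002,"ax":0,"ay":0,"az":0,"gripper":1},{"tx":0,"ty":0,"tz":0.003,"ax":0,"ay":0,"az":0,"gripper":1},{"tx":0,"ty":0,"tz":0.003,"ax":0,"ay":0,"az":0,"gripper":1}]'

```text
time_s: 6.18
tcp_pos: [0.5389, -0.2706, 0.0521]
eef_rot: [0.1, 0.703, 0.098, -0.697]
ft_force: [29.0, 12.8, -10.6]
grip_width: -0.0003
```

```bash
python3 lev.py;python3 st.py -75.5; python3 - <<'E'
from h import *
p,d=r.capture("scene");p=p[140:240,150:270,::-1].astype(float)
cv2.imwrite("pics/s7.png",cv2.resize(np.clip(p*1.8+15,0,255).astype(np.uint8),None,fx=5,fy=5,interpolation=2))
E
```

```text
lever 76 line -72.0 bearing -66.4
[ 0.53892665 -0.27054155  0.0521181 ] 6.2333 [ 28.75487568  13.44964594 -10.25912562]
-75.5 [-0.   1.1  5.3] [ 1.6 -0.5 -0.2]
```

View pics/s7.png

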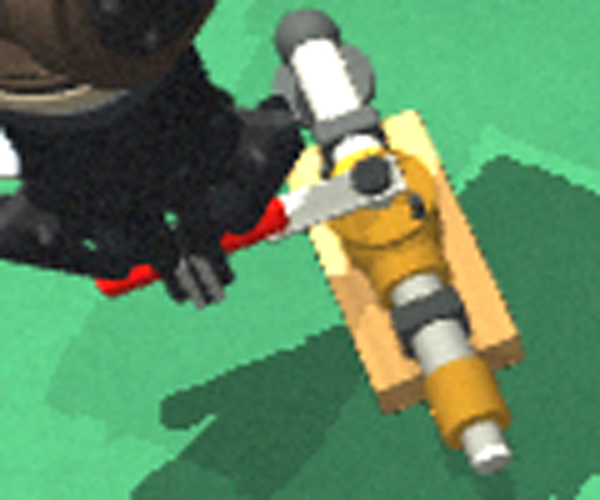

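A 32 N push moves it no further, so it's hard against the stop. In the picture the lever, from (105,285) to the pivot at (375,175), looks square to the pipe. Backing off and up.

Emit:
apply_moves --steps '[{"tx":0,"ty":0,"tz":-0.01,"ax":0,"ay":0,"az":0,"gripper":1},{"tx":0,"ty":0,"tz":-0.03,"ax":0,"ay":0,"az":0,"gripper":1},{"tx":-0.03,"ty":0,"tz":-0.03,"ax":0,"ay":0,"az":0,"gripper":1},{"tx":-0.07,"ty":0,"tz":-0.03,"ax":0,"ay":0,"az":0,"gripper":1},{"tx":-0.11,"ty":0,"tz":-0.03,"ax":0,"ay":0,"az":0,"gripper":1}]'

```text
time_s: 6.7
tcp_pos: [0.5627, -0.2628, 0.1623]
eef_rot: [-0.099, -0.699, -0.099, 0.701]
ft_force: [0.8, -0.2, 0.0]
grip_width: -0.0002
```

```bash
python3 - <<'E'
from h import *
s=r.read_state();p0,R0=tool();print(p0,s['ft_force'],(R0.inv().apply(np.array([.30,-.56,.2])-p0)).round(3))
E
```

```text
[ 0.56269406 -0.26275053  0.16226856] [ 0.81238778 -0.19364353  0.04778545] [-0.037  0.213  0.335]
```

Emit:
apply_moves --steps '[{"tx":-0.037,"ty":0,"tz":0,"ax":0,"ay":0,"az":0,"gripper":1},{"tx":-0.04,"ty":0.02,"tz":0.03,"ax":0,"ay":0,"az":0,"gripper":1},{"tx":-0.04,"ty":0.04,"tz":0.06,"ax":0,"ay":0,"az":0,"gripper":1},{"tx":-0.04,"ty":0.06,"tz":0.09,"ax":0,"ay":0,"az":0,"gripper":1},{"tx":-0.04,"ty":0.08,"tz":0.12,"ax":0,"ay":0,"az":0,"gripper":1}]'

```text
time_s: 7.12
tcp_pos: [0.4683, -0.3738, 0.2023]
eef_rot: [-0.1, -0.7, -0.099, 0.7]
ft_force: [1.2, -0.5, -0.9]
grip_width: -0.0001
```

Emit:
apply_moves --steps '[{"tx":0,"ty":0.02,"tz":0.03,"ax":0,"ay":0,"az":0,"gripper":1},{"tx":0,"ty":0.04,"tz":0.06,"ax":0,"ay":0,"az":0,"gripper":1},{"tx":0,"ty":0.06,"tz":0.09,"ax":0,"ay":0,"az":0,"gripper":1},{"tx":0,"ty":0.08,"tz":0.12,"ax":0,"ay":0,"az":0,"gripper":1},{"tx":0,"ty":0.1,"tz":0.15,"ax":0,"ay":0,"az":0,"gripper":1}]'

```text
time_s: 7.53
tcp_pos: [0.351, -0.5113, 0.202]
eef_rot: [-0.099, -0.7, -0.099, 0.7]
ft_force: [0.6, 0.0, 1.1]
grip_width: -0.0004
```

```bash
python3 lev.py; python3 - <<'E'
from h import *
p,d=r.capture("top");cv2.imwrite("pics/top8.png",p[:,:,::-1]);W=cloud("top",d)
hsv=cv2.cvtColor(p,cv2.COLOR_RGB2HSV);h=hsv[...,0];sv=(hsv[...,1]>150)&(hsv[...,2]>60)
for nm,m in(("red",((h<6)|(h>174))&sv),("yel",(h>24)&(h<34)&sv)):
    m=m&(W[...,2]>.083)&(W[...,2]<.1);Q=W[m][:,:2].astype(np.float32)
    if len(Q)>20:l=cv2.fitLine(Q,2,0,.01,.01).ravel();print(nm,len(Q),cv2.minAreaRect(Q*1000)[:2],np.degrees(np.arctan2(l[1],l[0])))
print(W[158,345],r.read_state()['tcp_pos'],r.read_state()['time_s'])
E
```

```text
lever 299 line -73.3 bearing -69.9
red 563 ((518.8456420898438, -274.12786865234375), (16.535438537597656, 83.38054656982422)) -73.75528
yel 448 ((599.6865844726562, 199.1721649169922), (15.547587394714355, 82.02397918701172)) 0.25199285
[ 0.71134045 -0.01258031  0.07523464] [ 0.34922739 -0.51351997  0.20162072] 7.6333
```

View pics/top8.png

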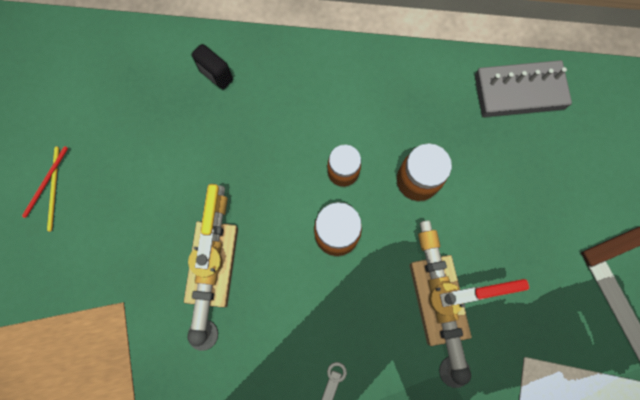

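Red lever at −73.8° against a pipe at about 15°, so it's square across within measuring error. The small jar (345,158) and the yellow lever are where they started.

```bash
python3 -c "
from workcell import r
print(r.hand_in())"
```

```text
the job is handed in; nothing more can be done
None
```

The red valve is shut: I swung its lever clockwise with closed fingers until it was hard against its stop, then backed the arm clear and handed in at about 7.6 s.

- **At the stop:** a final push of about 32 N moved the lever no further, where turning it had taken only about 5 N.
- **Square across the pipe:** the last top view puts the lever at −73.8°. The pipe measured 14.5° and 15.4° from two sets of points, so the lever is 88–89° from it. That is within measuring error of square. The scene camera agreed on the line of the lever (−73.3°).
- **Left alone:** the yellow lever reads 0.25° and its grip is within about 1 mm of where it started. The small jar is unmoved at (0.711, −0.013), and the two larger jars look unchanged in the last picture.
- **What went wrong:** the first sweep passed over the lever without moving it. The visible fingertips stood about 25 mm higher than the reported TCP height. I did not find the cause; I went back, lowered in small steps while watching the force, and repeated the push.

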